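# Stack sterile instrument cassettes on their carrier and close the bail

## Task

Two of the three closed instrument cassettes stand on end in the drying rack; the third already lies in the steel carrier. Lay the two flat, lids up, one on the other on top of the cassette in the carrier, so that each sits squarely and fully down inside the rim beneath it; then swing the carrier's bail handle up over the column to its upright stop, so the stack can go to the steriliser. Leave the other things on the bench where they are.

Things in the scene. Friction and masses are not known exactly. Their poses are not given: they have to be found in the camera images.
- cassette_front: Closed aluminium cassette with blue lid, 104 (x) x 60 (y) x 46 mm (z), about 0.16 kg; origin: centre of its underside, z out through the lid. Stands on end in the rack's front slot: +x end up, lid facing the rack's front (rack +x), width along rack y, lower end 8 mm above the worktop. Above 54 mm its sides are free to grip across the 60 mm width. Shape: see cassette_base.
- cassette_rear: A second cassette, the same in every way, standing the same way round in the rack's rear slot, 100 mm behind the first (towards rack -x).
- cassette_base: The same, lying in the carrier, lid up; stays there. From its underside: foot 95 x 51 mm, z 0 to 7 mm (lowest 2 mm slightly smaller); body 104 x 60 mm, 7 to 40; flat lid at 40 mm; rim 3 mm thick round the lid's edge, 40 to 46. The next foot drops inside this rim (1.5 mm play each side, either way round): 40 mm pitch. Riding on the rim it stands 6 mm too high.
- carrier: Steel base plate fixed on the worktop, 160 (x) x 86 mm (y). Origin: on the worktop under its centre; x along the cassettes' length (roughly across the robot's front). Its top, z = 10 mm, has the same rim as the lids. Hinge lugs at both ends (x = +-58 to +-75 mm, up to 30 mm high). Three nested cassettes end 136 mm above the worktop.
- bail (a joint): Hinge of the carrier's bail handle, rad: 0 = upright over the column, at its stop; grows as it swings down to the carrier's +y side (away from the robot), to 1.6. Axis: along carrier x, at carrier y = 0, 18 mm above the worktop. Stiff: stays where left (1 to 2 N at the grip). Pins on its arms pass over the top cassette's ends with 1 to 6 mm to spare; they strike one that is not down.
- bail_grip (a point): Middle of the bail's black grip sleeve, 12 mm thick, 70 mm long along carrier x, 173 mm from the hinge axis. The rest is 7 mm steel rod: a 136 mm wide U whose arms run to the hinge at the carrier's two ends; on each arm a hold-down pin, 128 mm from the axis, points 22 mm inward. Upright, the sleeve is 191 mm above the worktop.
- rack: White drip tray fixed on the worktop, 205 (x) x 116 (y) x 12 mm, with steel wire hoops 49 mm wide, 54 mm high before and behind each cassette and low side wires (23 mm high, 35 mm either side of the middle). Origin: on the worktop under its centre; +x is its front, the side the lids face (roughly to the right, towards the carrier).
- beaker: Small clear beaker, 55 mm across, 70 mm high, upright behind the work; to be left alone.
- steel_forceps: Steel forceps, 135 mm, lying on the worktop; to be left alone.
- blue_marker: White marker pen with a blue cap, 135 mm, lying on the worktop; to be left alone.
- petri_dish: Closed Petri dish, 64 mm across, 15 mm high; to be left alone.
- blue_cap: Blue screw cap, 48 mm across, 22 mm high; to be left alone.
- green_cap: Green screw cap, 48 mm across, 22 mm high; to be left alone.
Not all that is in view belongs to the job. What is shaped like the cassette_base but turquoise is not meant. What is shaped like the cassette_front but orange is not meant.

How it is judged:
By the outcome, as a careful person would: the job done as asked, in the order asked, and still so for the second after the job is handed in, with the robot touching nothing.
It also fails if it takes over 67 s, if anything falls off the work surface, if the arm or the gripper's body presses on something with over 40 N, if the wrist force passes 120 N, or if a joint passes its speed limit or range.

## Robot

A 6-joint arm with a two-finger parallel gripper is mounted at the origin on a cart in front of the work surface, level with it; the furniture and walls round the work are solid. World frame = base frame: x ahead of the robot, y to its left, z up, the work surface at z = 0. Lengths are in m, angles in degrees, forces in N, time in s.
With the tool pointing down it reaches from about 0.325 to 0.85 m from the base axis. Payload 15.5 kg.
Tool frame: the origin (TCP) lies at the very end of the fingers, on their centre line; the grasp point (between the pads) lies arm.grip_depth behind it (arm.grip_depth is the distance from the TCP to the grasp point, in m); z points along the fingers, y is the line along which they close (so a half turn about z gives the same grasp; the last joint's range is limited). The gripper opens to 91 mm and grips with 3 to 60 N. Pads are 32 mm wide; open, the fingers measure 118 mm over their backs; the gripper's body (76 mm by 178 mm) begins 60 mm behind the grasp point.
Start: joints at [-73.425, 28.281, 77.091, -0, 74.628, -5.472], TCP at [0.235, -0.579, 0.214] pointing down, gripper open.
Joint ranges: [-166.48, 166.48], [-47.26, 123.95], [12.59, 153.08], [-70.14, 250.14], [6.76, 159.57], [-176.63, 176.63]. Speed limits (degrees/s): [108.29, 108.29, 147.25, 172.46, 172.46, 172.46].

## Interface

Orientations are given as a 3x3 rotation matrix whose columns are the frame's x, y, z axes.
In Python, from rig import arm gives the robot as it stands. Calls block until the motion is done:
- arm.move_to(position, orientation): joint-space move of the TCP to a pose.
- arm.move_l(position, orientation=None, feed=0.15): straight line of the TCP; orientation=None keeps the orientation; feed is the mean speed in m/s.
- arm.move_joints(angles): joint-space move.
- arm.grip(opening): finger opening in m; the grip force is fixed at half the most; returns when the fingers have stopped.
- arm.sleep(seconds).
- arm.solve_ik(position, orientation): joint angles nearest the present ones, or None.
- arm.snapshot(name): name is "scene" or "side" or "wrist"; returns the picture (384x512x3 uint8, red, green, blue); there is no depth.
- arm.get_calibration(name): a dict with "intrinsics" (3x3 intrinsics, pixels), "cam_to_world" (4x4, takes a point from camera to world coordinates). Camera axes: x right, y down, z forward; pixel columns grow to the right and rows downward; lengths in m; the calibration is good to about 2 mm. A picture is of the moment at which its call begins: read the wrist's pose just before it. get_calibration takes no time and is no camera call; for the wrist camera it gives the pose at the moment of the call.
A pose or a line that the arm cannot do raises arm.Unreachable and nothing moves.
- arm.sign_off(): hands the job in; it is judged then, once.
Readings, each from a call of its own:
- arm.current_t(): time.
- arm.current_joint_positions(): joint angles.
- arm.current_dq(): joint speeds.
- arm.current_tau(): joint torques, N m.
- arm.current_ee_pos(): TCP position.
- arm.current_tool_rot(): TCP orientation.
- arm.current_force(): force on the tool from outside, world axes, zero at the start.
- arm.current_torque(): the same for the moment, N m.
- arm.current_width(): finger opening in m.
- arm.current_grasp_force(): force on a finger pad.
Only numpy, scipy, OpenCV 4.12 (cv2) and the standard library are available. Lean on these libraries where they do the work, as an engineer would, in place of code of your own. Each camera call takes 0.05 s, during which the arm holds its last target. There are 200 camera calls.

## Working session

There is one attempt and no reset: what is moved stays moved. The work goes in short steps, each a Python script; the robot and the scene stay as the last script left them, time stands still between calls to the robot, and variables do not carry over. Pictures are saved under pics/ and viewed, at most 11 in all, crops included, and the job is handed in when it is done.

```bash
mkdir -p pics; ls
python3 - <<'E'
from rig import arm
import cv2,numpy as np
np.set_printoptions(precision=4,suppress=True)
print(arm.current_t(),arm.grip_depth)
for n in("scene","side","wrist"):
    c=arm.get_calibration(n);print(n,c["intrinsics"],c["cam_to_world"])
    im=arm.snapshot(n)[:,:,::-1];cv2.imwrite(f"pics/{n}0.png",im)
a=cv2.resize(cv2.imread("pics/scene0.png"),(800,600),interpolation=cv2.INTER_CUBIC);cv2.imwrite("pics/scene0b.png",a)
a=cv2.resize(cv2.imread("pics/side0.png"),(800,600),interpolation=cv2.INTER_CUBIC);cv2.imwrite("pics/side0b.png",a)
E
```

```text
pics
0.0 0.0188
scene [[469.2865   0.     255.5386]
 [  0.     469.2865 190.7666]
 [  0.       0.       1.    ]] [[ 0.4495 -0.5186  0.7274 -0.5158]
 [-0.8933 -0.2553  0.37   -0.477 ]
 [-0.0061 -0.816  -0.578   0.9901]
 [ 0.      0.      0.      1.    ]]
side [[471.1683   0.     256.0417]
 [  0.     471.1683 192.8202]
 [  0.       0.       1.    ]] [[-0.9975 -0.0166  0.0686  0.4547]
 [-0.0671  0.5251 -0.8484  1.4643]
 [-0.0219 -0.8509 -0.5249  1.0092]
 [ 0.      0.      0.      1.    ]]
wrist [[300.0777   0.     254.3156]
 [  0.     300.0777 195.4562]
 [  0.       0.       1.    ]] [[ 0.3747 -0.8979 -0.231   0.2988]
 [-0.9272 -0.3631 -0.0922 -0.5525]
 [-0.0011  0.2487 -0.9686  0.3851]
 [ 0.      0.      0.      1.    ]]
```

View pics/scene0b.png

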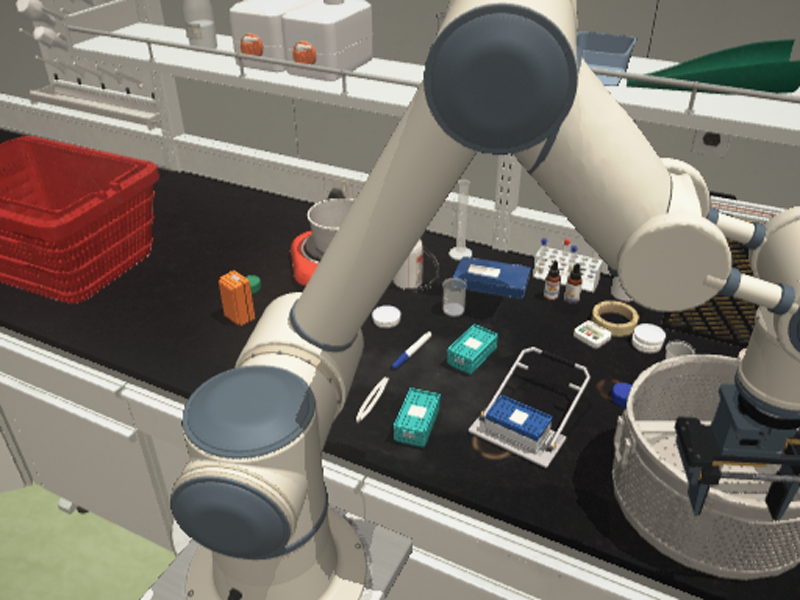

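View pics/side0b.png

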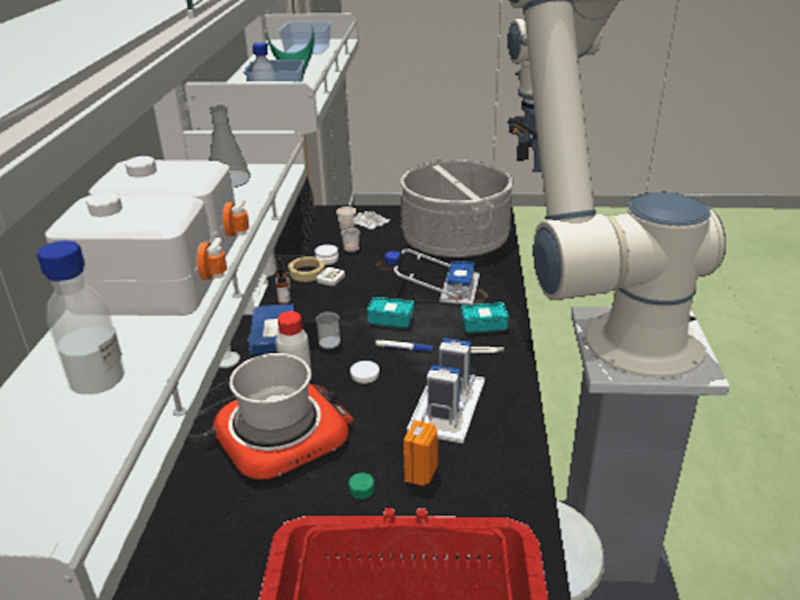

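Scene view (800×600 scale): the carrier with its blue-lidded cassette is at (520,425), with the bail down to the far side. Side view: the rack with two blue-lidded cassettes on end is at (450,385). The decoys are orange (420,452) and turquoise (390,312) and (485,318).

```bash
cat > h.py <<'E'
from rig import arm
import cv2,numpy as np
np.set_printoptions(precision=4,suppress=True)
def ray(cal,uv,z):
    K,T=cal["intrinsics"],cal["cam_to_world"]
    d=T[:3,:3]@np.linalg.inv(K)@np.array([uv[0],uv[1],1.]);o=T[:3,3]
    return o+d*(z-o[2])/d[2]
def down(yaw):  # tool down, tool y (closing) along world angle yaw (rad)
    y=np.array([np.cos(yaw),np.sin(yaw),0]);z=np.array([0,0,-1.]);return np.column_stack([np.cross(y,z),y,z])
def snap(name,fn,s=1.5625):
    c=arm.get_calibration(name);im=arm.snapshot(name)[:,:,::-1].copy();cv2.imwrite(f"pics/{fn}.png",im)
    cv2.imwrite(f"pics/{fn}_b.png",cv2.resize(im,None,fx=s,fy=s,interpolation=cv2.INTER_CUBIC))
    np.savez(f"pics/{fn}.npz",K=c["intrinsics"],T=c["cam_to_world"]);return im
def cal(fn):
    d=np.load(f"pics/{fn}.npz");return dict(intrinsics=d["K"],cam_to_world=d["T"])
E
python3 - <<'E'
from h import *
s=1.5625
sc,sd=arm.get_calibration("scene"),arm.get_calibration("side")
print("lid scene",ray(sc,(519/s,416/s),.05))
print("carrier side",ray(sd,(459/s,275/s),.05))
for p in[(487,378),(458,438),(411,431)]:print("tray",ray(sd,(p[0]/s,p[1]/s),.012))
print("rear/front tops",ray(sd,(455,345) and (455/s,345/s),.112),ray(sd,(443/s,372/s),.112))
print("decoys",ray(sd,(390/s,312/s),.03),ray(sd,(485/s,318/s),.03), ray(sd,(420/s,430/s),.1))
for x,y in[(0.45,0.25),(0.45,0.1),(.45,-.05)]:
  for yaw in(90,0,180,-90):
    q=arm.solve_ik(np.array([x,y,.3]),down(np.radians(yaw)));print(x,y,yaw,q)
print(arm.current_tool_rot())
E
```

```text
lid scene [ 0.4337 -0.2347  0.05  ]
carrier side [ 0.4341 -0.2223  0.05  ]
tray [0.3723 0.1668 0.012 ]
tray [0.4358 0.3628 0.012 ]
tray [0.5298 0.3463 0.012 ]
rear/front tops [0.4441 0.1858 0.112 ] [0.4677 0.2807 0.112 ]
decoys [ 0.6042 -0.0673  0.03  ] [ 0.3707 -0.0478  0.03  ] [0.5068 0.4415 0.1   ]
0.45 0.25 90 [ 22.4061  14.7832  84.917   -0.      80.2998 -67.5939]
0.45 0.25 0 [22.4061 14.7832 84.917  -0.     80.2998 22.4061]
0.45 0.25 180 [  22.4061   14.7832   84.917    -0.       80.2998 -157.5939]
0.45 0.25 -90 [ 22.4061  14.7832  84.917   -0.      80.2998 112.4061]
0.45 0.1 90 [  5.1002  10.0023  91.4161  -0.      78.5816 -84.8998]
0.45 0.1 0 [ 5.1002 10.0023 91.4161 -0.     78.5816  5.1002]
0.45 0.1 180 [   5.1002   10.0023   91.4161   -0.       78.5816 -174.8998]
0.45 0.1 -90 [ 5.1002 10.0023 91.4161 -0.     78.5816 95.1002]
0.45 -0.05 90 [ -13.9042    9.2644   92.3627   -0.       78.3729 -103.9042]
0.45 -0.05 0 [-13.9042   9.2644  92.3627  -0.      78.3729 -13.9042]
0.45 -0.05 180 [-13.9042   9.2644  92.3627  -0.      78.3729 166.0958]
0.45 -0.05 -90 [-13.9042   9.2644  92.3627  -0.      78.3729  76.0958]
[[ 0.9269  0.3753 -0.0003]
 [ 0.3753 -0.9269  0.0009]
 [ 0.0001 -0.001  -1.    ]]
```

Run:
```python
from h import *
arm.move_to(np.array([0.47,-0.215,0.23]),down(np.radians(90))); snap("wrist","car1")
print(arm.current_t())
arm.move_to(np.array([0.44,0.27,0.28]),down(np.radians(162))); snap("wrist","rack1"); snap("scene","scene1")
print(arm.current_t(),arm.current_joint_positions())
```

```text
2.025
3.9 [  24.8109   15.8516   86.6296   -0.0061   77.5345 -137.0889]
```

View pics/car1_b.png

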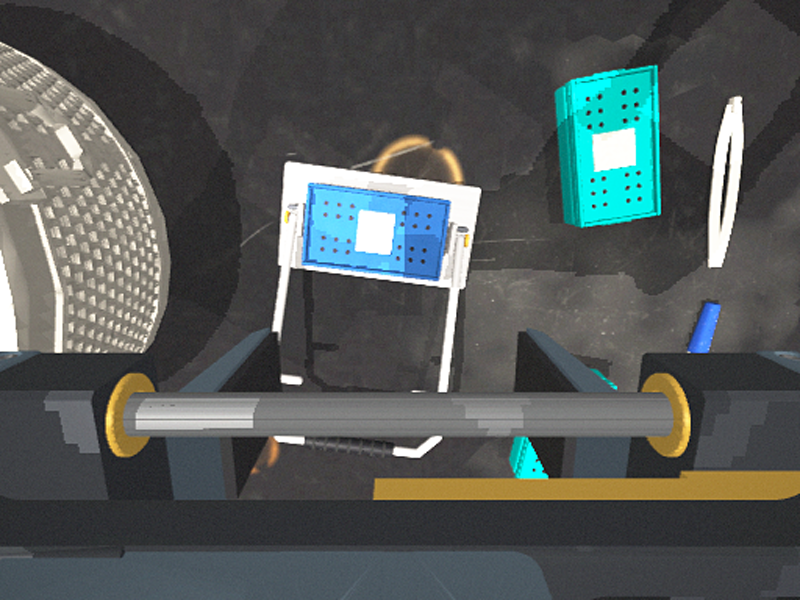

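View pics/rack1_b.png

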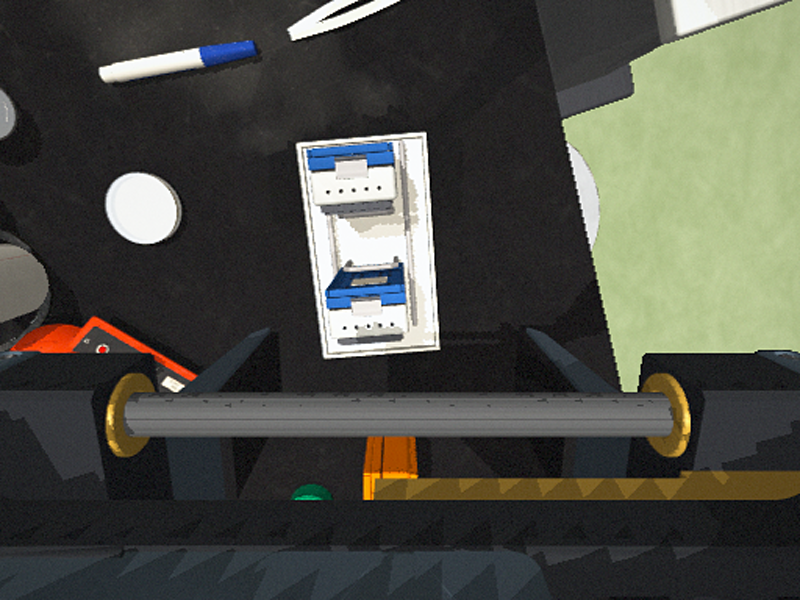

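Carrier view: the base lid is blue at (375,232), its plate's corners are about (287,162), (480,185), (466,290) and (278,265), and the bail grip lies at (350,447). Rack view: front cassette end (353,178), rear one (367,312). The candidates are the blue-lidded ones in the white tray. The orange (390,465) and turquoise (608,145) ones are decoys by colour.

Run:
```python
from h import *
def blobs(fn,lo,hi,minA=60):
    hsv=cv2.cvtColor(cv2.imread(f"pics/{fn}.png"),cv2.COLOR_BGR2HSV)
    m=cv2.inRange(hsv,lo,hi);n,l,st,ce=cv2.connectedComponentsWithStats(m)
    return [(st[i],(l==i).astype(np.uint8)) for i in range(1,n) if st[i,4]>minA]
def quad(m): 
    c=max(cv2.findContours(m,cv2.RETR_EXTERNAL,cv2.CHAIN_APPROX_NONE)[0],key=cv2.contourArea)
    h=cv2.convexHull(c)
    for e in np.linspace(2,15,40):
        p=cv2.approxPolyDP(h,e,True)
        if len(p)<=4: break
    return p[:,0,:]
C=cal("car1")
for st,m in blobs("car1",(100,90,60),(125,255,255)):
    m=cv2.morphologyEx(m,cv2.MORPH_CLOSE,np.ones((15,15)))
    q=quad(m);w=np.array([ray(C,p,.056) for p in q]);print("car blue",st,q.tolist());print(w,w.mean(0),np.linalg.norm(np.diff(w,axis=0,append=w[:1]),axis=1))
    print(cv2.minAreaRect(np.array([ray(C,p,.056)[:2]*1000 for p in np.argwhere(m)[:,::-1]],np.float32)))
hs=cv2.imread("pics/car1.png")
R=cal("rack1")
for st,m in blobs("rack1",(100,90,60),(125,255,255)):
    q=quad(m);print("rack blue",st,q.tolist());print(np.array([ray(R,p,.112) for p in q]))
for st,m in blobs("rack1",(0,0,150),(179,60,255),800):
    if 190<st[0]<215: 
        q=quad(m);w=np.array([ray(R,p,.012) for p in q]);print("tray",q.tolist());print(w,w.mean(0),np.linalg.norm(np.diff(w,axis=0,append=w[:1]),axis=1))
for st,m in blobs("car1",(0,0,150),(179,60,255),800):
    print("car white",st)
    if 170<st[0]<200 and st[1]<180:
        m[190:]=0;q=quad(m);w=np.array([ray(C,p,.010) for p in q]);print(q.tolist());print(w,w.mean(0),np.linalg.norm(np.diff(w,axis=0,append=w[:1]),axis=1))
print(C["cam_to_world"][:3,3],R["cam_to_world"][:3,3])
a=cv2.imread("pics/rack1.png")[80:240,180:300];b=cv2.imread("pics/car1.png")[90:300,165:315]
a=cv2.resize(a,None,fx=3.6,fy=3.6,interpolation=cv2.INTER_CUBIC);b=cv2.resize(b,None,fx=2.45,fy=2.8,interpolation=cv2.INTER_CUBIC)
o=np.zeros((590,800,3),np.uint8);o[:576,:432]=a;o[:588,432:432+367]=b;cv2.imwrite("pics/crop1.png",o)
```

```text
car blue [ 193  117   96   63 3010] [[197, 118], [288, 129], [280, 179], [193, 169]]
[[ 0.3992 -0.2788  0.056 ]
 [ 0.4114 -0.177   0.056 ]
 [ 0.4687 -0.1849  0.056 ]
 [ 0.4566 -0.2864  0.056 ]] [ 0.434  -0.2318  0.056 ] [0.1025 0.0578 0.1022 0.0579]
((433.2373046875, -231.90322875976562), (104.43546295166016, 59.805904388427734), 82.94161987304688)
car blue [440 193  21  33 417] [[459, 194], [453, 225], [440, 224], [450, 195]]
[[0.4874 0.0282 0.056 ]
 [0.5265 0.0275 0.056 ]
 [0.5252 0.0114 0.056 ]
 [0.4886 0.0177 0.056 ]] [0.5069 0.0212 0.056 ] [0.0391 0.0161 0.0371 0.0106]
((506.4968566894531, 21.02312469482422), (17.13210105895996, 41.1489143371582), 83.98731231689453)
rack blue [128  26  36  17 418] [[163, 31], [133, 42], [130, 29], [153, 26]]
[[0.4802 0.0919 0.112 ]
 [0.5136 0.0918 0.112 ]
 [0.5115 0.0797 0.112 ]
 [0.4881 0.0844 0.112 ]]
rack blue [196  91  56  18 601] [[250, 91], [251, 104], [198, 108], [196, 96]]
[[0.4138 0.1749 0.112 ]
 [0.417  0.1879 0.112 ]
 [0.4731 0.1739 0.112 ]
 [0.4707 0.1616 0.112 ]]
rack blue [208 168  52  30 854] [[257, 168], [259, 193], [209, 196], [218, 172]]
[[0.4325 0.2565 0.112 ]
 [0.4393 0.2852 0.112 ]
 [0.496  0.2704 0.112 ]
 [0.4764 0.247  0.112 ]]
car white [   0   27   96  107 1666]
car white [ 453   61   23  111 1479]
car white [ 174  103  134  148 4015]
[[182, 105], [306, 120], [292, 189], [177, 189]]
[[ 0.3835 -0.3053  0.01  ]
 [ 0.402  -0.1495  0.01  ]
 [ 0.4917 -0.1646  0.01  ]
 [ 0.4914 -0.3188  0.01  ]] [ 0.4421 -0.2345  0.01  ] [0.1569 0.091  0.1542 0.1087]
car white [  0 145  17  80 870]
[ 0.3988 -0.2151  0.4017] [0.4177 0.2028 0.4516]Traceback (most recent call last):
  File "<stdin>", line 32, in <module>
ValueError: could not broadcast input array from shape (588,368,3) into shape (588,367,3)
```

```bash
cat >> h.py <<'E'
u=lambda v:np.array(v)/np.linalg.norm(v)
Z=np.array([0,0,1.]);GD=arm.grip_depth
CAR=np.array([.4338,-.2320,0]); CXC=u([-.1215,-.9926,0]); CYC=np.cross(Z,CXC)
RX=u([-.233,-.972,0])
FRONT=np.array([.4477,.1907,.008]); REAR=FRONT-.1*RX
def tool(cx,cz,ctr,a,g=(.025,.026)):
    """TCP pose gripping a cassette: axes cx,cz, ctr = underside centre, a = tilt (rad), g = grasp point (cx,cz)"""
    cy=np.cross(cz,cx);tz=-cx*np.cos(a)-cz*np.sin(a)
    return ctr+cx*g[0]+cz*g[1]+tz*GD, np.column_stack([np.cross(cy,tz),cy,tz])
def inrack(slot,a,dz=0,g=(.025,.026)): # slot: centre of the standing cassette at lower end
    return tool(Z,RX,slot+Z*(.052+dz)-RX*.023,a,g)
def incar(z,a,off=(0,0),g=(.025,.026)):
    return tool(-CXC,Z,CAR+Z*z+CXC*off[0]+CYC*off[1],a,g)
E
python3 - <<'E'
from h import *
R=cal("rack1");s=1.5625
w=np.array([ray(R,(p[0]/s,p[1]/s),.012) for p in[(296,143),(426,132),(440,350),(325,357)]]);print(w,w.mean(0),(FRONT+REAR)/2)
C=cal("car1");
from scipy.optimize import brentq
K,T=C["intrinsics"],C["cam_to_world"]
def f(z):
    p=ray(C,(350/s,447/s),z)-CAR-Z*.018; return np.hypot(p@CYC,p[2])-.173
z=brentq(f,.02,.15);p=ray(C,(350/s,447/s),z);q=p-CAR;print("grip",p,q@CXC,q@CYC,np.arctan2(q@CYC,z-.018))
for a in(0,15,30,40,50):
    A=np.radians(a)
    for n,P in dict(f=inrack(FRONT,A),r=inrack(REAR,A),rl=inrack(REAR,A,.12),cu=incar(.2,A),c=incar(.05,A),c3=incar(.09,A)).items():
        print(a,n,arm.solve_ik(*P))
E
```

```text
[[0.4928 0.1411 0.012 ]
 [0.3803 0.1683 0.012 ]
 [0.4276 0.3675 0.012 ]
 [0.5387 0.3389 0.012 ]] [0.4599 0.254  0.012 ] [0.4594 0.2393 0.008 ]Traceback (most recent call last):
  File "<stdin>", line 9, in <module>
    r = _zeros._brentq(f, a, b, xtol, rtol, maxiter, args, full_output, disp)
ValueError: f(a) and f(b) must have different signs
```

Run:
```python
from h import *
R=cal("rack1");s=1.5625
for P in([(308,150),(393,144),(315,206),(395,203)],[(327,297),(405,291),(328,338),(404,333)]):
    w=np.array([ray(R,(p[0]/s,p[1]/s),.112) for p in P]);print(w[:,:2],"depths along RX",(w-FRONT)@RX)
C=cal("car1")
for z in(.02,.03,.05,.08,.11,.15):
    p=ray(C,(350/s,447/s),z)-CAR-Z*.018; print(z,p@CXC,p@CYC,np.hypot(p@CYC,p[2]))
for a in(0,15,30,40,50):
    A=np.radians(a)
    for n,P in dict(f=inrack(FRONT,A),rl=inrack(REAR,A,.12),cu=incar(.2,A),c=incar(.05,A),c3=incar(.09,A)).items():
        print(a,n,arm.solve_ik(*P))
a=cv2.imread("pics/rack1.png")[80:240,180:300];b=cv2.imread("pics/car1.png")[90:300,165:315]
o=np.hstack([cv2.resize(a,(430,590),interpolation=cv2.INTER_CUBIC),cv2.resize(b,(368,590),interpolation=cv2.INTER_CUBIC)]);cv2.imwrite("pics/crop1.png",o)
```

```text
[[0.4695 0.162 ]
 [0.4127 0.1765]
 [0.4783 0.1989]
 [0.4237 0.2146]] depths along RX [ 0.0228  0.022  -0.0151 -0.0176]
[[0.4933 0.2638]
 [0.4366 0.2776]
 [0.5037 0.2942]
 [0.4474 0.3084]] depths along RX [-0.0817 -0.0819 -0.1137 -0.1144]
0.02 0.0024677886443292495 0.19933940898285896 0.1993494418693855
0.03 0.0020739405162971377 0.19315148993968648 0.1935238953357461
0.05 0.0012862442602329315 0.18077565185334135 0.18358604604653503
0.08 0.00010469987613656877 0.1622118947238236 0.17365684204744952
0.11 -0.0010768445079597491 0.14364813759430597 0.17058366696232283
0.15 -0.0026522370200882067 0.11889646142161585 0.17765238117903678
0 f [  15.726    29.639   105.7502   -0.       44.6108 -150.7939]
0 rl [  24.9959   23.9833   89.8197   -0.       66.197  -141.524 ]
0 cu None
0 c None
0 c3 None
15 f None
15 rl [  17.117    20.4953   98.23     15.8682   54.5663 -157.8837]
15 cu None
15 c None
15 c3 None
30 f [ -4.8129  31.5102 118.124   52.9773  38.2506 143.8242]
30 rl None
30 cu [   2.4449   32.0374  107.7172  -63.2159   73.14   -131.7568]
30 c None
30 c3 [   2.4449   44.6522  110.3609  -68.3147   66.8396 -116.9516]
40 f [-11.6376  35.8317 120.8828  66.1637  44.617  124.2317]
40 rl [  2.2742  22.0058 111.2179  54.6593  49.3227 157.6285]
40 cu [  -1.5853   26.638   106.6675  -55.8592   67.1399 -141.8356]
40 c [  -1.5853   43.5844  111.5029  -66.219    56.4512 -120.2117]
40 c3 [  -1.5853   38.7779  110.8464  -63.0857   58.7923 -126.058 ]
50 f [-17.6798  41.793  122.6012  73.4553  52.8431 109.6721]
50 rl [ -3.2577  25.8667 115.5461  68.6528  54.039  139.317 ]
50 cu [  -6.6756   22.2142  105.2383  -46.4895   62.4104 -153.5983]
50 c [  -6.6756   38.4382  111.8559  -59.2401   48.4183 -131.4891]
50 c3 [  -6.6756   33.7218  110.6974  -55.0952   51.6077 -137.9326]
```

View pics/crop1.png

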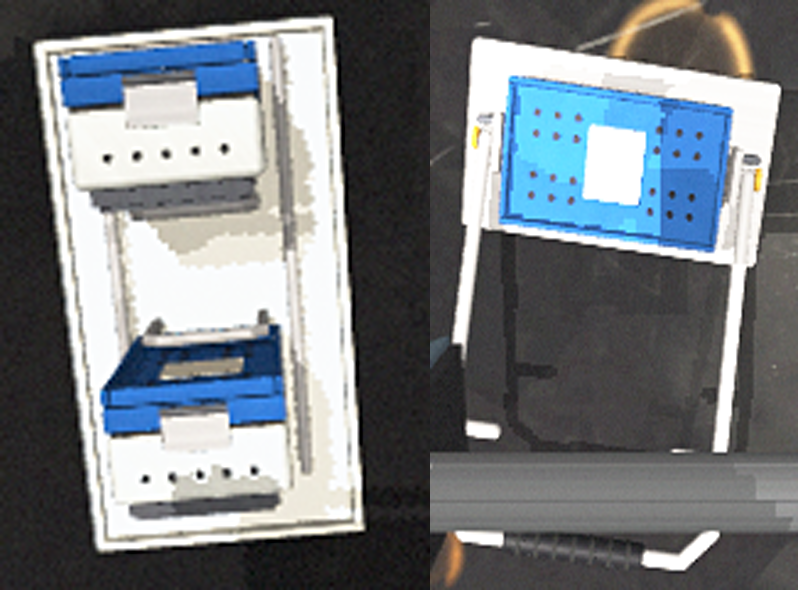

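Crop: the front cassette (blue lid edge at the top) and the rear one, both the plain blue-lidded ones in the white tray, and the base in the carrier. These are the ones meant.

Run:
```python
from h import *
s=1.5625
def pr(c,P):
    T=np.linalg.inv(c["cam_to_world"]);p=c["intrinsics"]@(T[:3,:3]@P+T[:3,3]);return p[:2]/p[2]*s
for th in(.85,1.0,1.17,1.3):
    P=[CAR+Z*(.018+.173*np.cos(th))+CYC*.173*np.sin(th)+CXC*x for x in(-.035,.035)]
    print(th,[pr(arm.get_calibration(n),p) for n in("scene","side") for p in P])
g=(.027,.031)
for a in(40,45,50):
    A=np.radians(a)
    for n,P in dict(fh=inrack(FRONT,A,.22,g),f=inrack(FRONT,A,0,g),rh=inrack(REAR,A,.22,g),r=inrack(REAR,A,0,g),cu=incar(.2,A,(0,0),g),c=incar(.05,A,(0,0),g),c3=incar(.09,A,(0,0),g)).items():
        print(a,n,arm.solve_ik(*P))
```

```text
0.85 [array([535.317, 335.841]), array([570.1851, 348.7713]), array([407.7159, 248.225 ]), array([412.4505, 236.0899])]
1.0 [array([537.7209, 340.1185]), array([572.0722, 352.9359]), array([401.9146, 254.9277]), array([406.7891, 242.677 ])]
1.17 [array([539.3535, 346.8813]), array([573.1441, 359.6301]), array([396.9549, 263.3637]), array([401.9363, 250.9632])]
1.3 [array([539.8291, 353.2655]), array([573.2174, 366.0026]), array([394.3823, 270.257 ]), array([399.4081, 257.7317])]
40 fh [-12.367   10.1244 107.2316  43.6096  68.7092 162.3728]
40 f [-12.367   35.5326 120.9464  65.3976  44.9779 124.3679]
40 rh [  1.6197  12.4912 103.9083  45.4133  60.6206 172.943 ]
40 r [  1.6197  36.1007 116.918   72.2769  40.656  132.2473]
40 cu [  -1.3409   26.1651  106.3406  -55.4604   67.7388 -142.4413]
40 c [  -1.3409   42.9852  111.3837  -65.5943   56.8398 -120.9459]
40 c3 [  -1.3409   38.2004  110.6678  -62.5062   59.2491 -126.7756]
45 fh [-15.5173  11.5408 109.2926  48.7351  70.0719 155.8915]
45 f [-15.5173  38.3381 121.9242  69.6245  48.9229 116.5974]
45 rh [ -1.2479  13.4324 106.5035  52.0983  61.1382 165.2458]
45 r [ -1.2479  38.5883 118.5537  78.8167  44.7834 122.6101]
45 cu [  -3.759    23.8334  105.6532  -51.0353   65.2287 -148.0642]
45 c [  -3.759    40.3027  111.6304  -62.4858   52.7521 -126.1664]
45 c3 [  -3.759    35.5578  110.6524  -58.8774   55.5575 -132.3226]
50 fh [-18.417   13.3796 111.2831  53.4294  71.8589 149.5789]
50 f [-18.417   41.4977 122.6214  72.5914  53.1147 109.9285]
50 rh [ -3.9508  14.8241 109.0032  58.4767  62.4071 157.5775]
50 r [ -3.9508  41.5069 119.8909  83.5916  49.484  114.4449]
50 cu [  -6.4261   21.7733  104.8819  -46.1132   63.1052 -154.0919]
50 c [  -6.4261   37.8455  111.6983  -58.516    48.9132 -132.2585]
50 c3 [  -6.4261   33.1591  110.482   -54.461    52.1762 -138.633 ]
```

```bash
cat >> h.py <<'E'
A=np.radians(45);g=(.027,.031)
E
python3 - <<'E'
from h import *
arm.move_to(*inrack(FRONT,A,.22,g)); print(arm.current_t(),arm.current_joint_positions())
p,o=inrack(FRONT,A,0,g); arm.move_l(p,o,feed=.15)
print(arm.current_t(),arm.current_force()); im=snap("wrist","g1")
arm.grip(.04); print(arm.current_width(),arm.current_grasp_force(),arm.current_force(),arm.current_t())
E
```

```text
8.3 [-15.5101  11.5427 109.2917  48.7319  70.0746 155.8771]
9.9167 [-0.3067  0.0107  0.0862]
0.05979408683140946 29.990610480308533 [ 0.687  -1.0228  2.4946] 10.55
```

View pics/g1_b.png

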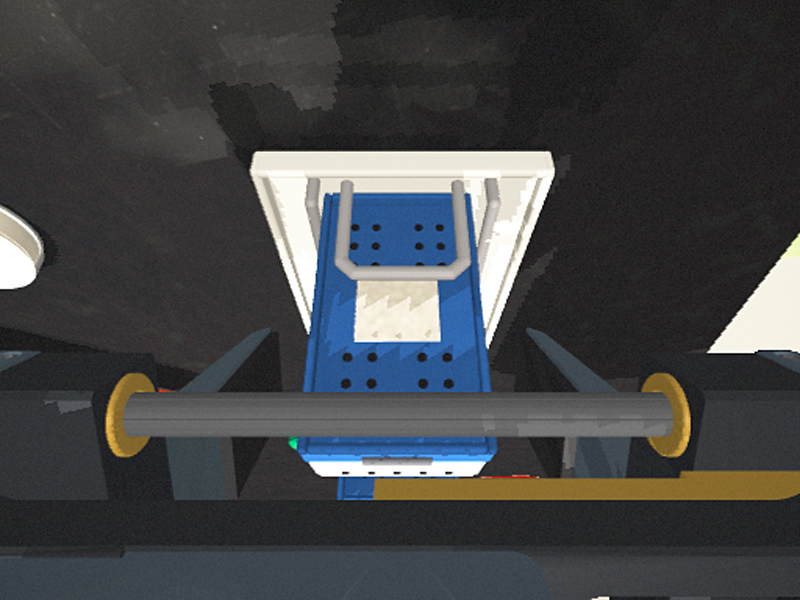

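Fingers straddle the front cassette evenly (lid's far corners at about (328,195) and (470,195), hoop at (403,270)); it is gripped at 59.8 mm. Next I lift it and check how it sits in the hand.

```bash
cat >> h.py <<'E'
def inhand(fn,pose):
    """fit lid top quad (blue) in wrist picture; compare with prediction for cassette held as g, A"""
    hsv=cv2.cvtColor(cv2.imread(f"pics/{fn}.png"),cv2.COLOR_BGR2HSV)
    m=cv2.inRange(hsv,(100,110,50),(125,255,255));m[248:]=0
    n,l,st,_=cv2.connectedComponentsWithStats(m);i=1+st[1:,4].argmax();m=(l==i).astype(np.uint8)
    p,o=pose;c=cal(fn);T=np.linalg.inv(c["cam_to_world"])
    ca=np.cos(A);sa=np.sin(A);cz=o[:,0]*ca-o[:,2]*sa;cx=-o[:,0]*sa-o[:,2]*ca;cy=o[:,1]
    G=p-o[:,2]*GD;ctr=G-cx*g[0]-cz*g[1]
    pr=lambda x,y,z:(lambda q:q[:2]/q[2])(c["intrinsics"]@(T[:3,:3]@(ctr+cx*x+cy*y+cz*z)+T[:3,3]))
    r=np.where(m.sum(1)>40)[0];top=r[0]
    e=[(y,np.where(m[y])[0].min(),np.where(m[y])[0].max()) for y in(top+4,top+40,top+80)]
    print("pred far corners",pr(-.052,-.03,.046),pr(-.052,.03,.046),"mm/px far",.06/np.linalg.norm(pr(-.052,-.03,.046)-pr(-.052,.03,.046)))
    print("seen top row",top,[ (np.where(m[y])[0].min(),np.where(m[y])[0].max()) for y in(top,top+1,top+2,top+3)],"edges",e)
    for y,a,b in e:
        P=np.array([pr(t,s*.03,.046) for s in(-1,1) for t in(-.052,.052)]);
        print(" pred edges at row",y,[np.interp(y,sorted(P[k:k+2,1]),P[k:k+2,0][np.argsort(P[k:k+2,1])]) for k in(0,2)])
    d=pr(-.047,0,.046)-pr(-.052,0,.046);print("5mm cx ->",d," 1deg pitch ~",pr(-.052,0,.0474)-pr(-.052,0,.046))
E
python3 - <<'E'
from h import *
p,o=inrack(FRONT,A,.22,g); arm.move_l(p,o,feed=.2); arm.sleep(.2)
snap("wrist","h1"); print(arm.current_t(),arm.current_force(),arm.current_ee_pos()-p)
inhand("h1",(arm.current_ee_pos(),arm.current_tool_rot()))
E
```

```text
12.05 [-0.5198  0.3832 -1.6912] [-0.0002  0.     -0.0005]
pred far corners [206.32   122.8498] [299.9887 122.8605] mm/px far 0.0006405555772819004
seen top row 124 [(np.int64(208), np.int64(301)), (np.int64(208), np.int64(301)), (np.int64(207), np.int64(301)), (np.int64(207), np.int64(301))] edges [(np.int64(128), np.int64(207), np.int64(301)), (np.int64(164), np.int64(204), np.int64(305)), (np.int64(204), np.int64(199), np.int64(309))]
 pred edges at row 128 [np.float64(205.74887002597504), np.float64(300.51891762764757)]
 pred edges at row 164 [np.float64(201.75681420399133), np.float64(304.23311158549944)]
 pred edges at row 204 [np.float64(197.32119662400942), np.float64(308.3599937608904)]
5mm cx -> [-0.0227  5.8479]  1deg pitch ~ [-0.0091 -1.5737]
```

```bash
sed -i 's/^CAR=.*; CXC/CAR=np.array([.4340,-.2328,0]); CXC/' h.py
cat >> h.py <<'E'
def descend(z,off,start,stop,step=.0015,lim=4,f0=None):
    """lower in steps from start to stop above z until contact; returns height above z"""
    h=start
    while h>stop+1e-9:
        h=max(h-step,stop);p,o=incar(z+h,A,off,g);arm.move_l(p,o,feed=.03)
        d=arm.current_force()-f0
        if d[2]>lim: break
    return h,d
E
grep -n '^CAR' h.py
python3 - <<'E'
from h import *
z=.05
arm.move_to(*incar(.25,A,(0,0),g)); print(arm.current_t())
p,o=incar(z+.012,A,(0,0),g);arm.move_l(p,o,feed=.15);arm.sleep(.2)
f0=arm.current_force();np.save("f0.npy",f0);print(f0,arm.current_t(),arm.current_ee_pos()-p)
h,d=descend(z,(0,0),.012,0,f0=f0);print("contact",h,d,arm.current_ee_pos()-incar(z,A,(0,0),g)[0],arm.current_t())
E
```

```text
18:CAR=np.array([.4340,-.2328,0]); CXC=u([-.1215,-.9926,0]); CYC=np.cross(Z,CXC)
16.7
[ 1.4817  0.6024 -0.3814] 18.3 [ 0.0002 -0.      0.0005]
contact 2.168404344971009e-18 [-1.4181 -0.3795 -1.269 ] [-0.      0.     -0.0001] 20.3
```

Run:
```python
from h import *
z=.05;f0=np.load("f0.npy")
h,d=descend(z,(0,0),0,-.0025,step=.0005,lim=3,f0=f0);print("contact",h,d,arm.current_t())
snap("side","s2");snap("scene","sc2")
a=cv2.imread("pics/side2.png") if 0 else cv2.imread("pics/s2.png")[135:225,230:350];b=cv2.imread("pics/sc2.png")[190:320,280:400]
cv2.imwrite("pics/crop2.png",np.hstack([cv2.resize(a,(400,300),interpolation=cv2.INTER_CUBIC),cv2.resize(b,(390,300),interpolation=cv2.INTER_CUBIC)]))
```

```text
contact -0.0015 [-1.7654  2.0022  5.4296] 21.05
```

View pics/crop2.png

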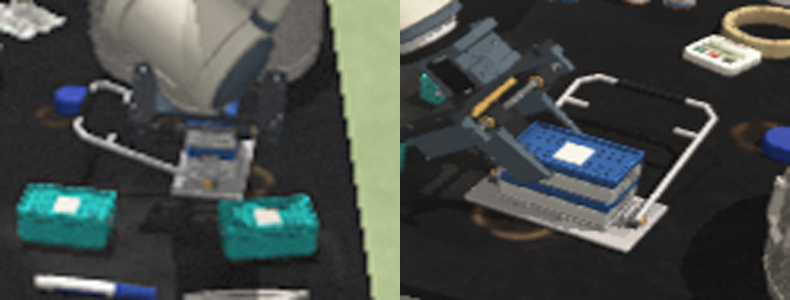

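The second cassette lies flush on the base and contacts 1.5 mm below nominal, nowhere near rim height, so it is seated. I release it and fetch the rear one.

Run:
```python
from h import *
np.save("place1.npy",arm.current_ee_pos())
arm.grip(.091); p=arm.current_ee_pos();o=arm.current_tool_rot()
arm.move_l(p-o[:,2]*.13,feed=.2);arm.sleep(.1);snap("wrist","v2");snap("scene","sc3");print(arm.current_t())
C=cal("v2");hsv=cv2.cvtColor(cv2.imread("pics/v2.png"),cv2.COLOR_BGR2HSV)
m=cv2.inRange(hsv,(100,110,50),(125,255,255));m[248:]=0
n,l,st,_=cv2.connectedComponentsWithStats(m)
for i in range(1,n):
    if st[i,4]>300: print(st[i])
i=1+st[1:,4].argmax();pts=np.array([ray(C,q,.096)[:2]*1000 for q in np.argwhere(l==i)[:,::-1]],np.float32);print(cv2.minAreaRect(pts))
arm.move_to(*inrack(REAR,A,.22,g))
p,o=inrack(REAR,A,0,g); arm.move_l(p,o,feed=.18)
print(arm.current_force(),arm.current_t()); snap("wrist","g2")
a=cv2.imread("pics/v2.png");b=cv2.imread("pics/g2.png")
cv2.imwrite("pics/two.png",np.hstack([cv2.resize(a,(400,300)),cv2.resize(b,(400,300))]))
```

```text
22.8
[ 88 109  39  33 720]
[ 220  121   68   94 4997]
[224 225  60   8 366]
((433.8507995605469, -229.84744262695312), (109.84540557861328, 60.70270538330078), 83.0565414428711)
[0.2398 0.3998 0.7838] 28.7
```

View pics/two.png

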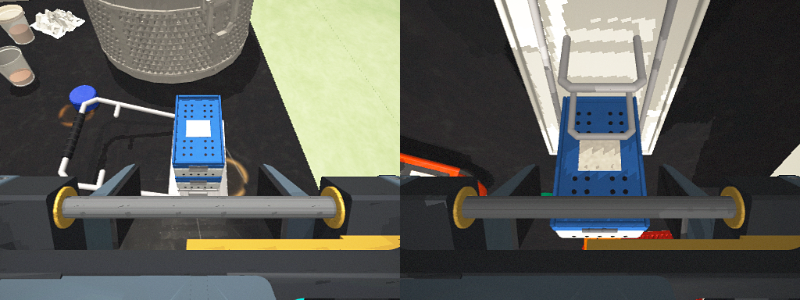

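Left: the second cassette sits square on the base. Right: the fingers straddle the rear cassette (lid centre (600,150)). Grip it, lift and place.

Run:
```python
from h import *
arm.grip(.04); print(arm.current_width(),arm.current_force(),arm.current_t())
p,o=inrack(REAR,A,.22,g); arm.move_l(p,o,feed=.2); arm.sleep(.2)
snap("wrist","h2"); inhand("h2",(arm.current_ee_pos(),arm.current_tool_rot()))
z=.09
arm.move_to(*incar(.27,A,(0,0),g)); print(arm.current_t())
p,o=incar(z+.010,A,(0,0),g);arm.move_l(p,o,feed=.15);arm.sleep(.2)
f0=arm.current_force();np.save("f0.npy",f0);print(f0,arm.current_t())
h,d=descend(z,(0,0),.010,.0,f0=f0,step=.002);print(h,d)
if h<.001: h,d=descend(z,(0,0),h,-.003,step=.0005,lim=3,f0=f0)
print("contact",h,d,arm.current_t()); snap("scene","sc4")
```

```text
0.06020890254374304 [-1.2955 -1.1311  3.0072] 29.325
pred far corners [206.2823 122.9119] [299.9605 122.9159] mm/px far 0.0006404904344354774
seen top row 124 [(np.int64(209), np.int64(301)), (np.int64(208), np.int64(301)), (np.int64(208), np.int64(301)), (np.int64(208), np.int64(301))] edges [(np.int64(128), np.int64(208), np.int64(302)), (np.int64(164), np.int64(204), np.int64(306)), (np.int64(204), np.int64(199), np.int64(309))]
 pred edges at row 128 [np.float64(205.71816425315475), np.float64(300.485293503912)]
 pred edges at row 164 [np.float64(201.72700231367168), np.float64(304.2014595009276)]
 pred edges at row 204 [np.float64(197.29237793646823), np.float64(308.33053283094506)]
5mm cx -> [-0.0224  5.8489]  1deg pitch ~ [-0.0093 -1.5736]
35.6417
[ 0.4267  0.7719 -2.2439] 37.125
0.0 [ 0.1236 -0.9293 -0.0387]
contact -0.0015 [-1.0213  0.0642  5.595 ] 39.125
```

Run:
```python
from h import *
arm.grip(.091); p=arm.current_ee_pos();o=arm.current_tool_rot()
arm.move_l(p-o[:,2]*.14,feed=.2);arm.sleep(.1);snap("wrist","v3");snap("scene","sc5");print(arm.current_t())
def lin(fn,uv):
    c=cal(fn);d=u(c["cam_to_world"][:3,:3]@np.linalg.inv(c["intrinsics"])@np.array([*uv,1.]));return c["cam_to_world"][:3,3],d
M=0;b=0
for fn,uv in(("car1",(224,286)),("v2",(93.5,171.5))):
    q,d=lin(fn,uv);P=np.eye(3)-np.outer(d,d);M=M+P;b=b+P@q
X=np.linalg.solve(M,b);q=X-CAR-Z*.018;print(X,q@CXC,q@CYC,q[2],"th",np.arctan2(q@CYC,q[2]),"r",np.hypot(q@CYC,q[2]))
C=cal("v3");hsv=cv2.cvtColor(cv2.imread("pics/v3.png"),cv2.COLOR_BGR2HSV)
m=cv2.inRange(hsv,(100,110,50),(125,255,255));m[248:]=0;n,l,st,_=cv2.connectedComponentsWithStats(m);i=1+st[1:,4].argmax()
print(st[i],cv2.minAreaRect(np.array([ray(C,q,.136)[:2]*1000 for q in np.argwhere(l==i)[:,::-1]],np.float32)))
a=cv2.imread("pics/v3.png");b=cv2.imread("pics/sc5.png")[190:320,290:400]
cv2.imwrite("pics/two2.png",np.hstack([cv2.resize(a,(480,360)),cv2.resize(b,(305,360),interpolation=cv2.INTER_CUBIC)]))
for th in(1.17,.6,0):
    G=CAR+Z*(.018+.173*np.cos(th))+CYC*.173*np.sin(th);yy=np.arctan2(CYC[1],CYC[0]);print(arm.solve_ik(G-Z*GD,down(yy)))
```

```text
40.875
[ 0.5947 -0.2519  0.0791] -0.0006090930281699689 0.16182165646636024 0.06108600830063109 th 1.209844695851335 r 0.17296747934690346
[ 221  121   66   91 4707] ((433.7530822753906, -229.48764038085938), (110.06348419189453, 60.858009338378906), 82.94300842285156)
[-28.3808  38.9157  82.6316  -0.      58.4527 -21.4021]
[-30.5917  29.5348  87.7915  -0.      62.6737 -23.6131]
[-35.1601  20.6581  98.4831  -0.      60.8588 -28.1815]
```

View pics/two2.png

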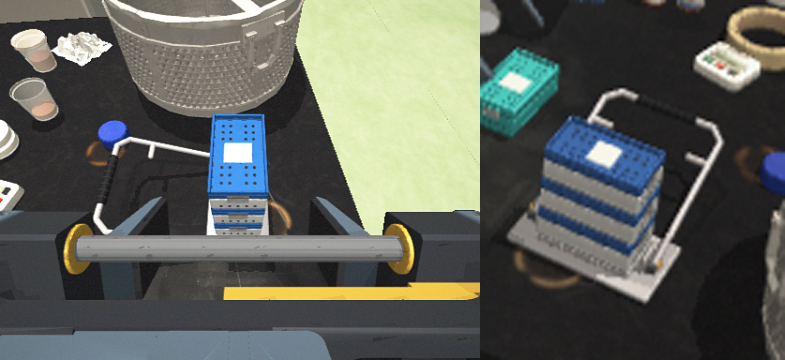

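The full stack is nested and square: even 40 mm bands, lid at (238,152). Bail angle is 1.21 rad and the triangulated radius of 173.0 mm matches. Now swing the bail.

Run:
```python
from h import *
yy=np.arctan2(CYC[1],CYC[0]);O=down(yy)
def P(th): return CAR+Z*(.018+.173*np.cos(th))+CYC*.173*np.sin(th)-Z*GD*.8
p=arm.current_ee_pos()
try: arm.move_l(p+Z*.10,feed=.25)
except arm.Unreachable: print("unr"); arm.move_l(p+Z*.05,feed=.25)
arm.move_to(P(1.21)+Z*.2,O); arm.grip(.05); arm.move_l(P(1.21),O,feed=.2)
print(arm.current_t(),arm.current_force())
arm.grip(0.0); print(arm.current_width(),arm.current_grasp_force(),arm.current_force(),arm.current_t())
if arm.current_width()>.008:
    f0=arm.current_force()
    for th in list(np.arange(1.1,.09,-.1))+[.05,.02,0,-.01,-.02]:
        arm.move_l(P(th),O,feed=.15); d=arm.current_force()-f0
        print(round(th,3),d)
        if th<.04 and d@CYC>8 or np.linalg.norm(d)>25: break
print(arm.current_t(),arm.current_width()); snap("scene","sc6");snap("side","s6")
a=cv2.imread("pics/s6.png")[120:220,230:350];b=cv2.imread("pics/sc6.png")[170:320,280:400]
cv2.imwrite("pics/two3.png",np.hstack([cv2.resize(a,(400,333),interpolation=cv2.INTER_CUBIC),cv2.resize(b,(266,333),interpolation=cv2.INTER_CUBIC)]))
```

```text
45.4 [0.2098 0.4968 0.3544]
0.010947804404225235 29.96494084596634 [8.6004 0.3998 0.9973] 46.075
1.1 [1.909  2.465  2.7966]
1.0 [4.7569 3.8936 5.3251]
0.9 [7.5995 4.8961 9.0212]
0.8 [10.5258  7.6167 14.8031]
0.7 [12.2935  8.8708 19.6665]
0.6 [10.9851  7.7427 24.4632]
47.6833 0.011231262617613768
```

View pics/two3.png

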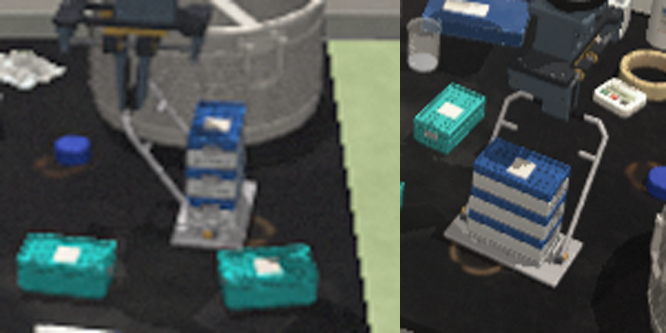

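The force is radial: gripped rigidly, my arc's radius is slightly small. I'll loosen to a cage around the sleeve and continue, so that only the sideways push remains.

Run:
```python
from h import *
yy=np.arctan2(CYC[1],CYC[0]);O=down(yy)
def P(th): return CAR+Z*(.018+.173*np.cos(th))+CYC*.173*np.sin(th)-Z*GD*.8
arm.grip(.016); arm.sleep(.1); print(arm.current_width(),arm.current_force(),arm.current_t())
for th in [.5,.4,.3,.2,.12,.06,.03,.015,.005,-.005,-.01,-.015,-.02,-.025,-.03,-.035]:
    arm.move_l(P(th),O,feed=.12); d=arm.current_force(); print(round(th,3),d,d@CYC)
    if th<.04 and d@CYC>6 or np.linalg.norm(d)>20: break
print(arm.current_t()); snap("scene","sc7");snap("side","s7");snap("wrist","w7")
```

```text
0.01609134360416808 [ 3.9794 -0.2945  1.9943] 48.1917
0.5 [-0.1724 -0.3198  0.6051] -0.1322248589734803
0.4 [0.249  0.0116 0.2368] 0.24576091446816398
0.3 [ 1.0435 -0.5425 -0.6181] 1.1016359942447458
0.2 [-0.2206 -0.3893 -0.657 ] -0.1717013996008129
0.12 [-0.2332 -0.214   0.0251] -0.205429241106399
0.06 [-0.0221  0.5114 -0.216 ] -0.08411379124755385
0.03 [ 0.2682 -0.2737  0.5232] 0.29951479482203197
0.015 [ 0.3586 -0.216   1.3939] 0.3822321353717221
0.005 [ 0.0154 -0.3376  0.5072] 0.05628339079106007
-0.005 [-0.1788  0.1775 -0.0607] -0.1990664227268026
-0.01 [-0.0355  0.6635  0.2722] -0.11587109636297202
-0.015 [ 5.4502  0.9229 -0.8066] 5.297677982148822
-0.02 [10.5948  0.7168 -3.4971] 10.429211585078514
51.625
```

Stop felt: sideways force rises at once at the upright position. Free the fingers, lift away and check.

Run:
```python
from h import *
arm.grip(.04); p=arm.current_ee_pos(); arm.move_l(p+Z*.13,feed=.2); arm.sleep(.2); print(arm.current_t(),arm.current_force())
snap("scene","sc8");snap("side","s8");
a=cv2.imread("pics/s8.png")[120:220,230:350];b=cv2.imread("pics/sc8.png")[170:320,280:400]
cv2.imwrite("pics/two4.png",np.hstack([cv2.resize(a,(400,500),interpolation=cv2.INTER_CUBIC)[:, :],cv2.resize(b,(400,500),interpolation=cv2.INTER_CUBIC)]))
s=1
def pr(c,P):
    T=np.linalg.inv(c["cam_to_world"]);q=c["intrinsics"]@(T[:3,:3]@P+T[:3,3]);return q[:2]/q[2]
for n,(x0,y0,sx,sy,ox) in dict(side=(230,120,400/120,5,0),scene=(280,170,400/120,500/150,400)).items():
    for e in(-.035,.035):
        q=pr(arm.get_calibration(n),CAR+Z*.191+CXC*e);print(n,"sleeve end expected in crop",(q[0]-x0)*sx+ox,(q[1]-y0)*sy)
```

```text
53.3333 [ 0.3976 -0.5635 -0.1106]
side sleeve end expected in crop 211.38381907826178 138.17521599199765
side sleeve end expected in crop 218.4328705244197 99.99718837387306
scene sleeve end expected in crop 547.8093163085682 176.20435672193776
scene sleeve end expected in crop 628.0167446878937 207.22116444616546
```

View pics/two4.png

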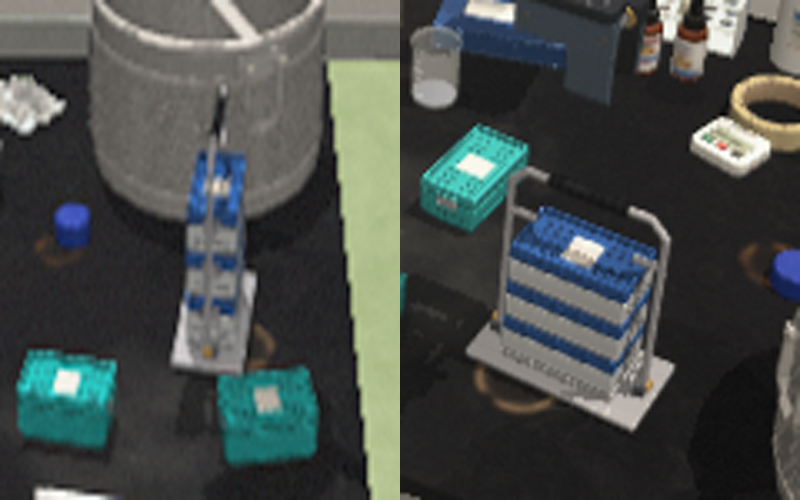

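The bail stands upright over the square three-high stack. The sleeve is seen at (550,180)–(630,207), within 5 px of the expected (548,176)–(628,207), and the gripper is clear.

```bash
python3 -c "
from rig import arm
print(arm.sign_off(),arm.current_t())"
```

```text
the job is handed in; nothing more can be done
the job is handed in; nothing more can be done
```

Job handed in at about 53 s: both cassettes are nested flat, lids up, on the base cassette, and the bail is upright at its stop with the gripper clear.

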